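# Snap two containers into the clip rack

## Task

Put the loose steel shaker and the squeeze bottle away in the spice rack: keep each one upright and press it in from the front until its spring clip snaps round it and it stands fully home on the rack's deck. The shaker goes in the left-hand clip and the bottle in the right-hand clip, as you face the rack's open front. Leave the shaker that is already in the middle clip where it is, and do not knock the red carton, the egg timer or the keys about.

Things in the scene. Friction and masses are not known exactly. Their poses are not given: they have to be found in the camera images.
- rack: Pale wooden spice rack with three steel spring clips in a row, fixed; its place and yaw vary. Origin: underside centre; x points from the open front to the backboard (the way to press), y left along the row, z up. Deck 74 (x) x 274 (y) x 12 mm thick; backboard front face at x = +24 mm. Nothing on it is higher than 84 mm above the worktop.
- clip_left (a point): Seat centre of the left-hand clip, on the deck's top (12 mm above the worktop): where the centre of a home container's underside lies. Axes as the rack's. Clips are 90 mm apart; a rubber back stop is 26.3 mm behind (+x).
- clip_middle (a point): Seat centre of the middle clip, already filled. Every clip: two steel strips 50 to 76 mm above the worktop, hinged at the back, sprung shut. Rounded lips 14 mm in front of the seat leave a 46 mm gap; flared ends, 72 mm apart, 25 mm in front. A container pressed along +x parts the lips 3 mm each (4 to 8 N in all), then they close behind it.
- clip_right (a point): Seat centre of the right-hand clip (rack -y end), on the deck's top, as for the left-hand one.
- shaker: Loose plain steel shaker: closed upright cylinder, 52 mm in diameter, 142 mm tall, 0.13 to 0.25 kg. Origin: centre of its underside; z up its axis.
- sauce_bottle: Loose pink squeeze bottle with a darker cap: round body 49 mm in diameter at the foot, widening to 52.5 mm at 90 mm up, shoulder tapering from there to 124 mm, then a straight hard cap 27 mm in diameter from 125 to 152 mm (its top). 0.18 to 0.33 kg. Origin: centre of its underside; z up its axis.
- clipped_shaker: A second steel shaker like the first (52 x 142 mm), already snapped into the middle clip. Origin: centre of its underside. Leave it.
- red_box: Small red carton behind and to the right of the rack, 47 x 72 x 48 mm high. Origin: centre of its underside. A bystander.
- egg_timer: White egg timer, 67 mm in diameter, 57 mm high. Origin: centre of its underside. A bystander.
- keys_1: Bunch of keys lying flat, 84 x 118 x 8 mm. Origin: centre of its underside. A bystander.

How it is judged:
At the end, for the whole second after the job is handed in: Shaker in left clip, bottle in right: underside within 6 mm of the seat centre from above, at most 5 mm short, under 8 mm over the deck, upright within 0.08 rad, at rest, released. Middle shaker within 8 mm of its seat, upright; carton, timer, keys moved under 30 mm (x of shaker in the frame of clip_left above -0.005 m and horizontal distance between shaker and clip_left below 0.006 m and z of shaker in the frame of clip_left below 0.008 m and angle between each of shaker, sauce_bottle, clipped_shaker's own z axis and vertical below 0.08 rad and x of sauce_bottle in the frame of clip_right above -0.005 m and horizontal distance between sauce_bottle and clip_right below 0.006 m and z of sauce_bottle in the frame of clip_right below 0.008 m and distance between clipped_shaker and clip_middle below 0.008 m and linear speed of each of shaker, sauce_bottle below 0.02 m/s and distance of each of red_box, egg_timer, keys_1 from where it was at the start of the episode below 0.03 m); the robot touches nothing.
It fails at once if the shaker or the bottle lowered into a clip from above instead of pressed in from the front (its underside more than 40 mm over the deck while it is within 20 mm of a seat centre seen from above) ((horizontal distance between shaker and clip_left below 0.02 m and z of shaker in the frame of clip_left above 0.04 m) or (horizontal distance between sauce_bottle and clip_right below 0.02 m and z of sauce_bottle in the frame of clip_right above 0.04 m)).
It fails at once if the shaker or the bottle tipped over (more than 0.7 rad from upright) (angle between any of shaker, sauce_bottle's own z axis and vertical above 0.7 rad).
It fails at once if the shaker in the middle clip pulled out of it (more than 15 mm) (distance of clipped_shaker from where it was at the start of the episode above 0.015 m).
It fails at once if a bystander knocked about (carton, timer or keys moved more than 50 mm) (distance of any of red_box, egg_timer, keys_1 from where it was at the start of the episode above 0.05 m).
It also fails if it takes over 61 s, if anything falls off the work surface, if the arm or the gripper's body presses on something with over 40 N, if the wrist force passes 120 N, or if a joint passes its speed limit or range.

## Robot

A 6-joint arm with a two-finger parallel gripper is mounted at the origin on a cart in front of the work surface, level with it; the furniture and walls round the work are solid. World frame = base frame: x ahead of the robot, y to its left, z up, the work surface at z = 0. Lengths are in m, angles in rad, forces in N, time in s.
With the tool pointing down it reaches from about 0.3 to 0.775 m from the base axis. Payload 14.6 kg.
Tool frame: the origin (TCP) lies at the centre of the arm's flange, where the gripper is bolted on; the fingertips stand 199 mm ahead of it and the grasp point (between the pads) lies 180 mm ahead of it; z points along the fingers, y is the line along which they close (so a half turn about z gives the same grasp; the last joint's range is limited). The gripper opens to 94 mm and grips with 3 to 60 N. Pads are 16 mm wide; open, the fingers measure 119 mm over their backs; the gripper's body (75 mm by 177 mm) begins 78 mm behind the grasp point.
Start: joints at [1.115, 0.3, 1.521, -0, 1.321, -0.067], TCP at [0.208, 0.509, 0.405] pointing down, gripper open.
Joint ranges: [-3.03, 3.03], [-0.79, 2.21], [0.23, 2.52], [-1.04, 4.18], [0, 3.07], [-2.55, 2.55]. Speed limits (rad/s): [2.22, 2.22, 2.57, 3.14, 3.14, 3.14].

## Interface

Orientations are given as [roll, pitch, yaw] about the fixed x, y, z axes, in that order (R = Rz(yaw) Ry(pitch) Rx(roll)).
In Python, from station import ctrl gives the robot as it stands. The module is installed in compiled form; this text tells all that it offers.
- The arm moves only by the tool servo_tool, never from a script. Its argument "motion" is a list of rows, each a list of 5 numbers: the closure, from 0 (fully open) to 1 (shut), then the shift along the world's x, y, z in cm, then the turn about the world's z in degrees. A call has 1 to 20 rows; each row is the pose to reach, as a shift and turn from the pose commanded when the call began; what a row does not reach only later rows make up. A row lasts 1/8 s, in which the tool goes at most 62.5 mm and 10.7 degrees, less where a joint would pass 70% of its speed; a pose out of reach is approached as far as the arm can. A call with a gripper value outside its range is refused whole. The fingers move at their own pace and stop on an object; "squeeze" is the grip in N (left out, the last holds). Time passes only in rows, so rows that repeat a pose let the fingers close. It gives the time, the measured TCP pose, the force, the opening and the grip force at its end, in the units of the state.
- ctrl.get_obs(): the state, without advancing time (a new reading comes with each control period).
- ctrl.camera(name): name is "side" or "top" or "wrist"; returns a dict with "image" (480x640x3 uint8, red, green, blue), "fx", "fy", "cx", "cy" (pixels), "camera_from_world" (4x4, takes a point from world to camera coordinates); the wrist camera has in their place "hand_eye" (4x4, takes a point from camera to tool coordinates, whose origin is the TCP and whose axes are the flange's). Camera axes: x right, y up, looking along -z (the intrinsics and any distortion apply to the point x, -y, -z); pixel columns grow to the right and rows downward; lengths in m; the calibration is good to about 2 mm. A picture is of the moment at which its call begins: read the wrist's pose just before it. There is no depth.
- ctrl.hand_in(): hands the job in; it is judged then, once.
The state is a dict: "time_s": time; "qpos": joint angles; "joint_vel": joint speeds; "tau": joint torques, N m; "ee_pos": TCP position; "eef_rot": TCP orientation; "force": force on the tool from outside, world axes, zero at the start; "moment": the same for the moment, N m; "grip_width": finger opening in m; "grip_force": force on a finger pad.
Only numpy, scipy, OpenCV 4.12 (cv2) and the standard library are available. Lean on these libraries where they do the work, as an engineer would, in place of code of your own. Each camera call takes 0.05 s, during which the arm holds its last target. There are 200 camera calls.

## Working session

There is one attempt and no reset: what is moved stays moved. The work goes in short steps, Python scripts to look and compute and a tool call to move; the robot and the scene stay as the last step left them, time stands still between calls to the robot, and variables do not carry over. Pictures are saved under pics/ and viewed, at most 10 in all, crops included, and the job is handed in when it is done.

Besides the shell and the picture viewer there is one more tool, called after "Request:" by a JSON object that holds its "fn" and its "kwargs". servo_tool: Moves the arm, as the interface text tells. Its arguments: {"type":"object","properties":{"motion":{"type":"array","items":{"type":"array","items":{"type":"number"}}},"squeeze":{"type":"number"}},"required":["motion"]}

```bash
mkdir -p pics; cat > h.py <<'E'
import numpy as np, cv2, json
from station import ctrl
def cam(n):
    o=ctrl.get_obs(); c=ctrl.camera(n); c['obs']=o; return c
def save(n,f):
    c=cam(n); cv2.imwrite(f,c['image'][:,:,::-1]); return c
def c2w(c):
    if 'camera_from_world' in c: return np.linalg.inv(np.array(c['camera_from_world']))
    from scipy.spatial.transform import Rotation as R
    o=c['obs']; T=np.eye(4); T[:3,:3]=R.from_euler('xyz',o['eef_rot']).as_matrix(); T[:3,3]=o['ee_pos']
    return T@np.array(c['hand_eye'])
def ray(c,u,v):
    M=c2w(c); d=np.array([(u-c['cx'])/c['fx'],-(v-c['cy'])/c['fy'],-1]); return M[:3,3],M[:3,:3]@d
def onz(c,u,v,z):
    p,d=ray(c,u,v); return p+d*(z-p[2])/d[2]
def proj(c,P):
    q=np.linalg.inv(c2w(c))@np.append(P,1); return c['cx']+c['fx']*q[0]/-q[2], c['cy']-c['fy']*q[1]/-q[2]
E
python3 - <<'E'
from h import *
for n in('top','side','wrist'):
    c=save(n,f'pics/{n}0.png'); print(n,{k:np.round(v,3) for k,v in c.items() if k not in('image','obs')}, 'campos',c2w(c)[:3,3].round(3))
print(c['obs'])
E
```

```text
top {'fx': np.float64(541.77), 'fy': np.float64(541.77), 'cx': np.float64(319.396), 'cy': np.float64(245.128), 'camera_from_world': array([[-0.009, -1.   , -0.   ,  0.183],
       [ 0.995, -0.009,  0.102, -0.522],
       [-0.102,  0.   ,  0.995, -1.013],
       [ 0.   ,  0.   ,  0.   ,  1.   ]])} campos [0.417 0.179 1.062]
side {'fx': np.float64(556.385), 'fy': np.float64(556.385), 'cx': np.float64(326.687), 'cy': np.float64(230.757), 'camera_from_world': array([[ 0.919, -0.395, -0.02 , -0.427],
       [ 0.177,  0.366,  0.913, -0.194],
       [-0.353, -0.843,  0.406, -0.681],
       [ 0.   ,  0.   ,  0.   ,  1.   ]])} campos [ 0.187 -0.671  0.445]
wrist {'fx': np.float64(341.87), 'fy': np.float64(341.87), 'cx': np.float64(319.147), 'cy': np.float64(241.26), 'hand_eye': array([[-0.001,  0.964,  0.264,  0.076],
       [ 1.   ,  0.001, -0.   , -0.   ],
       [-0.   ,  0.264, -0.964,  0.02 ],
       [ 0.   ,  0.   ,  0.   ,  1.   ]])} campos [0.138 0.538 0.384]
{'time_s': 0.1, 'qpos': array([ 1.11542074e+00,  3.00387538e-01,  1.52151785e+00, -1.13855622e-06,
        1.32071489e+00, -6.65837151e-02]), 'joint_vel': array([-0.00166449,  0.00049415,  0.00087864, -0.00188836,  0.00159053,
        0.00102464]), 'tau': array([ 1.28179818e-04, -5.32649016e+01, -3.53278184e+01,  7.08956318e-02,
        2.36040872e-02, -6.94673690e-05]), 'ee_pos': array([0.20846797, 0.50892298, 0.40415881]), 'eef_rot': array([-3.14056723e+00, -6.72722478e-05,  2.75280103e+00]), 'force': array([0.1574814, 0.5030673, 0.1787565]), 'moment': array([-0.04981935,  0.04031248, -0.06482897]), 'grip_force': 0.0, 'grip_width': 0.09397235264220757}
```

View pics/top0.png

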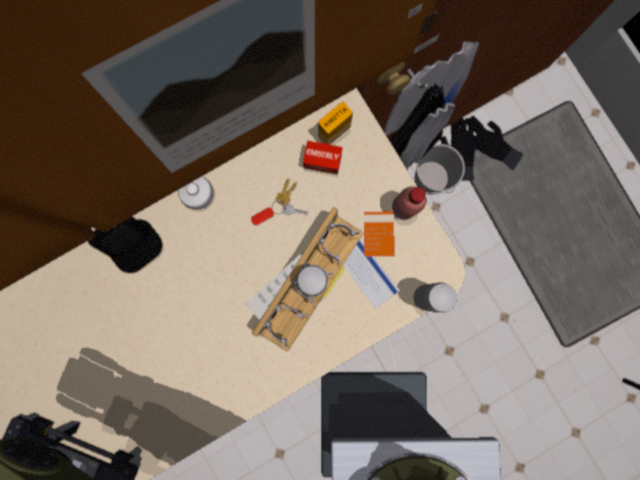

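View pics/side0.png

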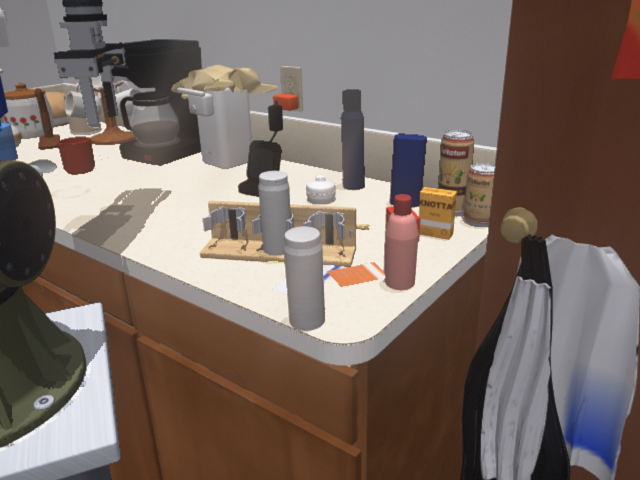

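The top view shows the rack at about (305,285), with its open front facing the lower right. The middle shaker is at (312,280), the loose shaker at (437,297), the bottle at (411,202), the carton at (323,157), the timer at (196,193) and the keys at (283,205). The side view confirms the layout, with the shaker at (305,280) and the bottle at (402,245).

```bash
python3 - <<'E'
from h import *
c=cam('top'); im=c['image'][:,:,::-1].copy()
cr=im[140:360,235:475]; cv2.imwrite('pics/crop1.png',cv2.resize(cr,None,fx=3.3,fy=2.7,interpolation=cv2.INTER_CUBIC) if 0 else cv2.resize(cr,None,fx=2.7,fy=2.7,interpolation=cv2.INTER_CUBIC))
for n,u,v,z in[('shaker',440,297,.142),('bottle',417,196,.152),('clipped',312,280,.154),('A',334,211,.08),('B',257,332,.08),('C',360,229,.012),('D',287,349,.012),('carton',323,150,.048),('timer',196,190,.05)]:
    print(n,onz(c,u,v,z).round(3))
E
```

```text
shaker [ 0.421 -0.025  0.142]
bottle [0.593 0.011 0.152]
clipped [0.452 0.191 0.154]
A [0.58  0.151 0.08 ]
B [0.362 0.292 0.08 ]
C [0.556 0.099 0.012]
D [0.326 0.242 0.012]
carton [0.704 0.17  0.048]
timer [0.628 0.411 0.05 ]
```

View pics/crop1.png

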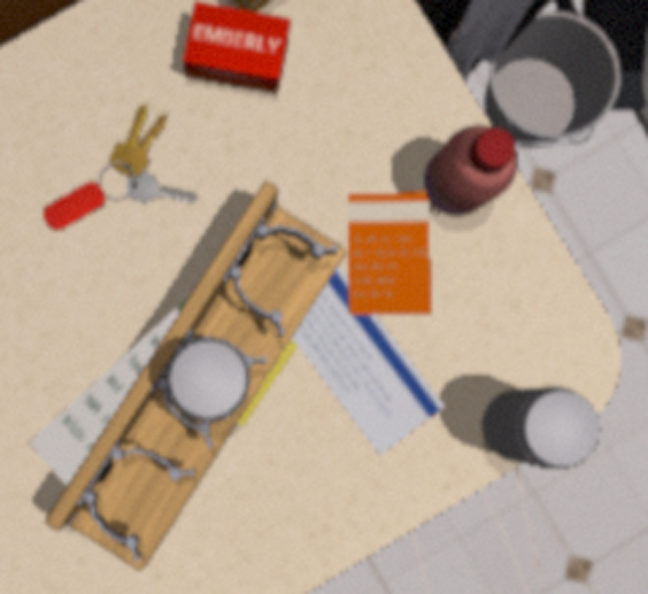

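The crop shows the deck's front corners at (345,253) and (142,568), the shaker tops at (562,427) and (208,378), and the cap at (494,148). The rack yaw comes out at about 58°. I'll move over the work and measure again with the wrist camera.

Request:
{"fn": "servo_tool", "kwargs": {"motion": [[0, 3, -5, 1, -1], [0, 6, -11, 2, -2], [0, 9, -17, 3, -3], [0, 12, -23, 4, -5], [0, 15, -29, 4, -6], [0, 18, -34, 4, -8], [0, 21, -39, 4, -9.6], [0, 23, -43, 4, -9.6], [0, 23, -43, 4, -9.6], [0, 23, -43, 4, -9.6]], "squeeze": 60}}

```text
time_s: 1.45
ee_pos: [0.4384, 0.0791, 0.4445]
eef_rot: [-3.141, -0.0, 2.585]
force: [-0.3, 0.0, 0.7]
grip_width: 0.0941
grip_force: 0.0
```

```bash
python3 - <<'E'
from h import *
c=save('wrist','pics/w1.png'); np.save('pics/w1.npy',{k:c[k] for k in c},allow_pickle=True)
print(c['obs']['ee_pos'],c['obs']['eef_rot'],c['obs']['qpos'].round(2))
for P in[(.421,-.027,.142),(.593,.011,.152),(.452,.191,.154),(.376,.2385,.012),(.528,.1435,.012),(.556,.099,.012),(.326,.242,.012)]: print(np.round(proj(c,P),0))
t=cam('top');s=cam('side')
a,b=ray(t,397,77);e,d=ray(s,520,225)
k=np.linalg.lstsq(np.c_[b,-d],e-a,rcond=None)[0]; print('knob',a+k[0]*b,e+k[1]*d)
E
```

```text
[0.43835273 0.07914926 0.4445054 ] [-3.14149110e+00 -4.44522377e-04  2.58479032e+00] [ 0.1   0.03  1.74  0.    1.37 -0.92]
[207. 285.]
[344. 412.]
[449. 186.]
[411.  91.]
[400. 246.]
[380. 281.]
[392.  47.]
knob [0.84753778 0.0245354  0.04888912] [0.84770749 0.02442483 0.04897812]
```

View pics/w1.png

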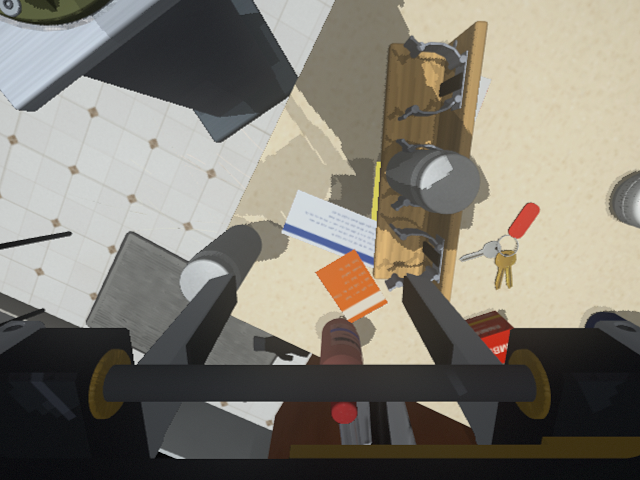

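The wrist view matches the predictions to within about 4 px: shaker top (205,283), clipped shaker top (447,182), cap (344,412), deck corners (376,277) and (389,44). I'll refine with circle fits.

```bash
python3 - <<'E'
from h import *
t=cam('top'); im=t['image']
g=cv2.resize(cv2.cvtColor(im,cv2.COLOR_RGB2GRAY),None,fx=4,fy=4,interpolation=cv2.INTER_CUBIC)
for n,u,v,z in[('shaker',443,298,.142),('clip',312,280,.154)]:
    x0,y0=u-26,v-26
    r=541.77*.026/(1.062-z)*4
    C=cv2.HoughCircles(g[y0*4:(y0+52)*4,x0*4:(x0+52)*4],cv2.HOUGH_GRADIENT_ALT,1.5,20,param1=150,param2=.5,minRadius=int(r*.85),maxRadius=int(r*1.12))
    print(n,r, None if C is None else [( (q[0]/4+x0-.4).round(1),(q[1]/4+y0-.4).round(1),q[2],onz(t,q[0]/4+x0-.4,q[1]/4+y0-.4,z).round(4)) for q in C[0]])
h=cv2.cvtColor(im,cv2.COLOR_RGB2HSV)
m=((h[...,0]<6)|(h[...,0]>174))&(h[...,1]>190)&(h[...,2]>80); m[:, :400]=0;m[:180]=0;m[215:]=0; m[:,435:]=0
ys,xs=np.nonzero(m);print('cap',len(xs),xs.mean(),ys.mean(),onz(t,xs.mean(),ys.mean(),.148).round(4))
w=np.load('pics/w1.npy',allow_pickle=True).item()
for n,u,v,z in[('shaker',205,283,.142),('clip',447,182,.154),('cap',344,412,.152),('C',376,277,.012),('D',389,44,.012)]: print('w',n,onz(w,u,v,z).round(4))
E
```

```text
shaker 61.2435652173913 None
clip 62.05295154185021 [(np.float32(311.1), np.float32(281.0), np.float32(58.150517), array([0.45  , 0.1927, 0.154 ]))]
cap 3 415.6666666666667 197.33333333333334 [0.5914 0.0128 0.148 ]
w shaker [ 0.4181 -0.0273  0.142 ]
w clip [0.4485 0.1909 0.154 ]
w cap [0.5931 0.0108 0.152 ]
w C [0.5485 0.0969 0.012 ]
w D [0.3218 0.2409 0.012 ]
```

Request:
{"fn": "servo_tool", "kwargs": {"motion": [[0, -1, -5, -3, 0], [0, -1.95, -10.7, -6, 0], [0, -1.95, -10.7, -8, 0], [0, -1.95, -10.7, -8, 0], [0, -1.95, -10.7, -11, 0], [0, -1.95, -10.7, -14, 0], [0, -1.95, -10.7, -15.9, 0], [0, -1.95, -10.7, -15.9, 0], [0, -1.95, -10.7, -15.9, 0]]}}

```text
time_s: 2.78
ee_pos: [0.4194, -0.0276, 0.2869]
eef_rot: [3.141, 0.002, 2.586]
force: [0.2, 0.3, 0.2]
grip_width: 0.0942
grip_force: 0.0
```

```bash
python3 - <<'E'
from h import *
c=save('wrist','pics/w2.png')
print(c['obs']['ee_pos'],c['obs']['force'])
print(proj(c,(*c['obs']['ee_pos'][:2],.142)), [proj(c,np.array([*c['obs']['ee_pos'][:2],.142])+.026*np.array([-.849,.528,0])*s) for s in(1,-1)])
E
```

```text
[ 0.41943195 -0.0275719   0.28694534] [0.23020828 0.29024326 0.23845796]
(np.float64(318.75158776973547), np.float64(339.6040840574494)) [(np.float64(318.74760692744934), np.float64(280.55163913043395)), (np.float64(318.7551956615606), np.float64(393.1241227836929))]
```

View pics/w2.png

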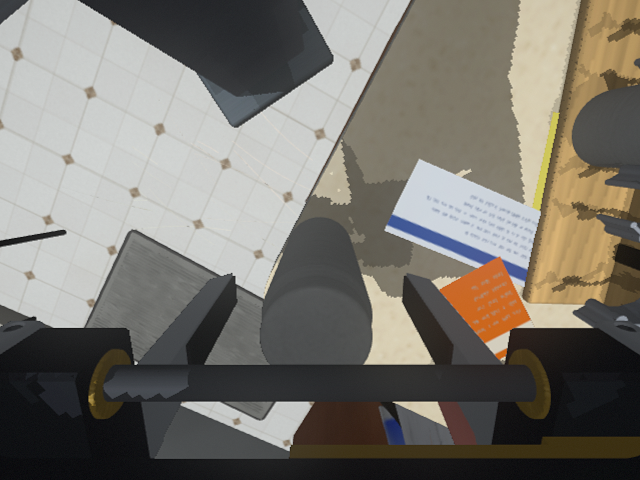

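The open fingers straddle the shaker, which is centred at column 316. Its rim arc is at row 286, against a predicted 281, so it sits about 2 mm off. I'll nudge across and grip.

Request:
{"fn": "servo_tool", "kwargs": {"motion": [[0, 0.15, -0.1, 0, 0], [0.5, 0.15, -0.1, 0, 0], [1, 0.15, -0.1, 0, 0], [1, 0.15, -0.1, 0, 0], [1, 0.15, -0.1, 0, 0], [1, 0.15, -0.1, 0, 0], [1, 0.15, -0.1, 0, 0], [1, 0.15, -0.1, 1.5, 0], [1, 0.15, -0.1, 3, 0], [1, 0.15, -0.1, 3, 0], [1, 0.15, -0.1, 3, 0]], "squeeze": 60}}

```text
time_s: 4.2
ee_pos: [0.4203, -0.029, 0.315]
eef_rot: [-3.141, -0.001, 2.585]
force: [0.2, -0.8, -1.9]
grip_width: 0.0506
grip_force: 60.0
```

```bash
python3 - <<'E'
from h import *
o=ctrl.get_obs(); print(o['ee_pos'],o['eef_rot'],o['force'],o['grip_width'],o['grip_force'])
E
```

```text
[ 0.42032657 -0.02904173  0.3149887 ] [-3.14124219e+00 -7.85318117e-04  2.58522395e+00] [ 0.20635783 -0.77194876 -1.92123517] 0.050594432957359214 59.95640665059909
```

Request:
{"fn": "servo_tool", "kwargs": {"motion": [[1, -1, 4, 0, 0], [1, -3, 9, 0, 0], [1, -5, 13, 0, 0], [1, -7, 17, -0.6, 0], [1, -8.6, 20.5, -1.2, 0], [1, -8.6, 20.5, -1.2, 0], [1, -8.6, 20.5, -1.2, 0], [1, -8.6, 20.5, -1.2, 0]]}}

```text
time_s: 5.2
ee_pos: [0.3349, 0.1753, 0.3036]
eef_rot: [-3.141, -0.0, 2.584]
force: [-0.6, -0.2, -2.1]
grip_width: 0.0507
grip_force: 60.0
```

```bash
python3 - <<'E'
from h import *
c=save('wrist','pics/w3.png'); np.save('pics/w3.npy',c,allow_pickle=True)
o=c['obs'];print(o['ee_pos'],o['force'])
t=save('top','pics/t3.png');np.save('pics/t3.npy',t,allow_pickle=True)
a=t['image'][200:400,220:420,::-1]
cv2.imwrite('pics/v3.png',cv2.resize(np.hstack([c['image'][0:400:1,240:640,::-1],cv2.resize(a,(400,400),interpolation=cv2.INTER_CUBIC)]),None,fx=1,fy=1))
E
```

```text
[0.33488407 0.17527439 0.3035641 ] [-0.58612896 -0.15282617 -2.09526851]
```

View pics/v3.png

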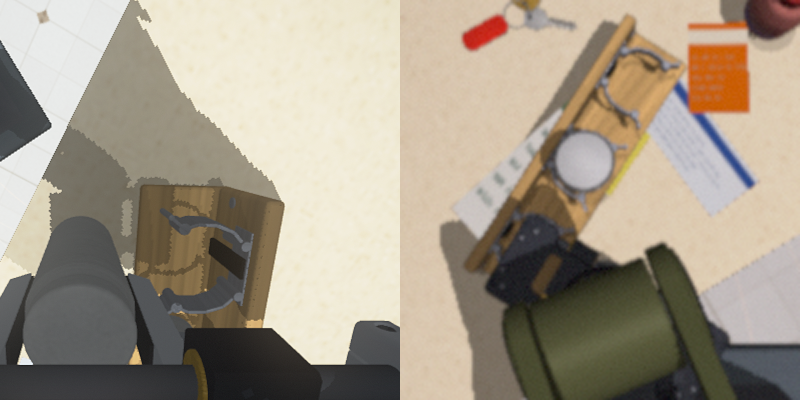

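The wrist view shows the left clip's strips: the upper lip is near (423,230), the lower lip near (412,300), and the hinges at (487,247) and (480,297). The shaker is held upright in front. I'll check the lateral alignment.

```bash
python3 - <<'E'
from h import *
c=np.load('pics/w3.npy',allow_pickle=True).item();o=c['obs']
x=np.array([.533,.846]);y=np.array([-.846,.533])
for n,u,v,z in[('lipU',423,228,.076),('lipL',412,302,.076),('hinU',487,246,.076),('hinL',480,297,.076),('tipU',405,210,.076),('deckUfront',378,185,.012),('boardU',458,189,.084),('boardUr',524,203,.084)]:
    d=onz(c,u,v,z)[:2]-o['ee_pos'][:2]; print(n,'ahead %.1f left %.1f mm'%(1e3*d@x,1e3*d@y))
print(proj(c,(*(o['ee_pos'][:2]+.026*y),.157)))
a=c['image'][170:345,370:545,::-1]; cv2.imwrite('pics/c3.png',cv2.resize(a,None,fx=3.4,fy=3.4,interpolation=cv2.INTER_CUBIC))
E
```

```text
lipU ahead 64.6 left 28.3 mm
lipL ahead 61.5 left -21.9 mm
hinU ahead 106.0 left 16.8 mm
hinL ahead 106.1 left -18.2 mm
tipU ahead 52.6 left 39.6 mm
deckUfront ahead 46.2 left 48.1 mm
boardU ahead 80.5 left 53.5 mm
boardUr ahead 120.1 left 45.4 mm
(np.float64(319.3094687484575), np.float64(279.5282645945465))
```

View pics/c3.png

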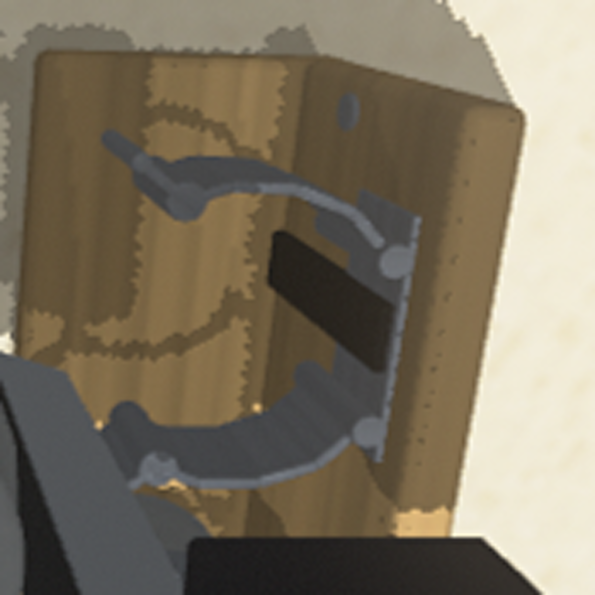

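The lip and hinge midpoints lie within about 1 mm of the tool axis, and the seat is about 76 mm ahead. The shaker sits about 2 mm right in the grip, so I'll shift left 2 mm and press.

Request:
{"fn": "servo_tool", "kwargs": {"motion": [[1, 1.0, 2.0, 0, 0], [1, 2.23, 3.92, 0, 0], [1, 2.6, 4.5, 0, 0], [1, 2.85, 4.9, 0, 0], [1, 3.1, 5.3, 0, 0], [1, 3.3, 5.6, 0, 0], [1, 3.5, 5.93, 0, 0], [1, 3.7, 6.25, 0, 0], [1, 3.88, 6.54, 0, 0], [1, 3.88, 6.54, 0, 0], [1, 3.88, 6.54, 0, 0]]}}

```text
time_s: 6.68
ee_pos: [0.3738, 0.2416, 0.3042]
eef_rot: [3.139, 0.002, 2.585]
force: [6.0, 2.6, -3.0]
grip_width: 0.0509
grip_force: 60.0
```

```bash
python3 - <<'E'
from h import *
o=ctrl.get_obs();print(o['ee_pos'],o['eef_rot'],o['force'],o['moment'],np.dot(o['force'][:2],[.533,.846]))
E
```

```text
[0.37379487 0.24161672 0.30415437] [3.13859166e+00 1.71481758e-03 2.58517730e+00] [ 6.03505851  2.55064978 -3.03327863] [ 0.50771283 -1.36498725 -0.11683167] 5.374535897034035
```

Request:
{"fn": "servo_tool", "kwargs": {"motion": [[1, 0.2, 0.12, 0, 0], [1, 0.2, 0.12, -0.1, 0], [1, 0.2, 0.12, -0.2, 0], [1, 0.2, 0.12, -0.2, 0]]}}

```text
time_s: 7.18
ee_pos: [0.3753, 0.2425, 0.3016]
eef_rot: [3.142, 0.0, 2.585]
force: [2.2, -0.1, -1.7]
grip_width: 0.0507
grip_force: 60.0
```

```bash
python3 - <<'E'
from h import *
o=ctrl.get_obs();f=o['force'];print(o['ee_pos'],f,'ahead',f[:2]@[.533,.846],'left',f[:2]@[-.846,.533])
s=cam('side');cv2.imwrite('pics/s4.png',cv2.resize(s['image'][130:330,170:350,::-1],None,fx=3,fy=3,interpolation=cv2.INTER_CUBIC))
E
```

```text
[0.3753076  0.24253705 0.3015907 ] [ 2.24658866 -0.08850035 -1.69309559] ahead 1.122560457718887 left -1.9477846965166337
```

View pics/s4.png

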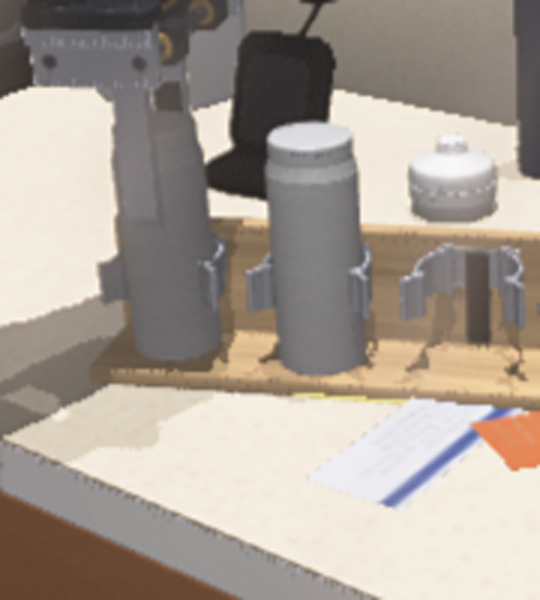

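The side view shows the shaker standing in the left clip, level with the middle one, with the strips closed round it. Next I lower to the deck, release and lift.

Request:
{"fn": "servo_tool", "kwargs": {"motion": [[1, 0.05, 0, -0.15, 0], [1, 0.05, 0, -0.3, 0], [1, 0.05, 0, -0.4, 0], [1, 0.05, 0, -0.4, 0]]}}

```text
time_s: 7.72
ee_pos: [0.3757, 0.2425, 0.2977]
eef_rot: [-3.141, -0.0, 2.585]
force: [-0.9, -1.9, 1.1]
grip_width: 0.051
grip_force: 60.0
```

Request:
{"fn": "servo_tool", "kwargs": {"motion": [[0.5, 0, 0, 0, 0], [0, 0, 0, 0, 0], [0, 0, 0, 0, 0], [0, 0, 0, 0, 0], [0, 0, 0, 2, 0], [0, 0, 0, 7, 0], [0, 0, 0, 12, 0], [0, 0, 0, 12, 0]]}}

```text
time_s: 8.72
ee_pos: [0.3758, 0.2426, 0.4209]
eef_rot: [3.136, 0.003, 2.585]
force: [-0.1, -0.0, -0.8]
grip_width: 0.0936
grip_force: 0.0
```

```bash
python3 - <<'E'
from h import *
o=ctrl.get_obs();print(o['ee_pos'],o['force'])
c=save('wrist','pics/w5.png');np.save('pics/w5.npy',c,allow_pickle=True)
s=save('side','pics/s5.png')
# compare shaker/top rims
cv2.imwrite('pics/v5.png',np.hstack([cv2.resize(c['image'][:,:,::-1],(400,300)),cv2.resize(s['image'][150:300,180:380,::-1],(400,300),interpolation=cv2.INTER_CUBIC)]))
E
```

```text
[0.37583118 0.24260376 0.42086594] [-0.12728157 -0.02963669 -0.82502312]
```

View pics/v5.png

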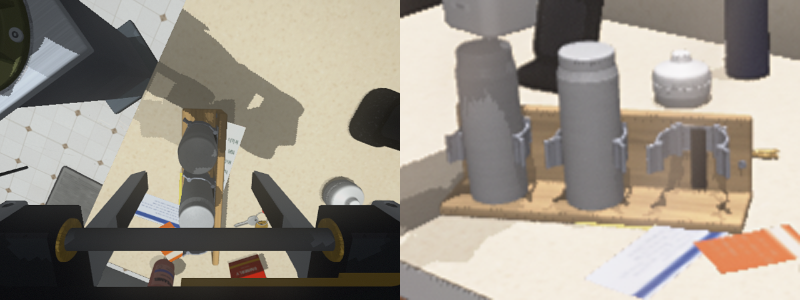

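The shaker is on the deck in the left clip and released: the deck contact showed as +1 N before I opened. Next is the bottle.

Request:
{"fn": "servo_tool", "kwargs": {"motion": [[0, 4, -4.3, 0, 0], [0, 8, -8.5, 0, 0], [0, 12, -12.8, 0, 0], [0, 16, -17.1, 0, 0], [0, 20, -21.3, 0, 0], [0, 21.7, -23.1, 0, 0], [0, 21.7, -23.1, -1, 0], [0, 21.7, -23.1, -4, 0], [0, 21.7, -23.1, -7, 0], [0, 21.7, -23.1, -9.4, 0], [0, 21.7, -23.1, -9.4, 0], [0, 21.7, -23.1, -9.4, 0]]}}

```text
time_s: 10.32
ee_pos: [0.5926, 0.012, 0.3242]
eef_rot: [3.141, 0.0, 2.586]
force: [-0.6, -0.4, 0.1]
grip_width: 0.0941
grip_force: 0.0
```

```bash
python3 - <<'E'
from h import *
c=save('wrist','pics/w6.png');o=c['obs'];p=o['ee_pos'];print(p,o['force'])
h=cv2.cvtColor(c['image'],cv2.COLOR_RGB2HSV)
print('expect cap centre',proj(c,(*p[:2],.152)),'edges',[proj(c,np.array([*p[:2],.152])+s*.0135*np.array([-.847,.53,0])) for s in(1,-1)])
m=((h[...,0]<6)|(h[...,0]>174))&(h[...,1]>150)&(h[...,2]>60); m[:,:230]=0;m[:,410:]=0;m[:200]=0
n,l,st,ce=cv2.connectedComponentsWithStats(m.astype('uint8'))
for i in np.argsort(-st[1:,4])[:3]+1: print(st[i],ce[i])
E
```

```text
[0.59263518 0.01204868 0.32417753] [-0.62239911 -0.39919262  0.09178785]
expect cap centre (np.float64(318.90568007139245), np.float64(309.71287871920634)) edges [(np.float64(318.9713246736972), np.float64(283.9639940782707)), (np.float64(318.84278309801834), np.float64(334.3840147276459))]
```

View pics/w6.png

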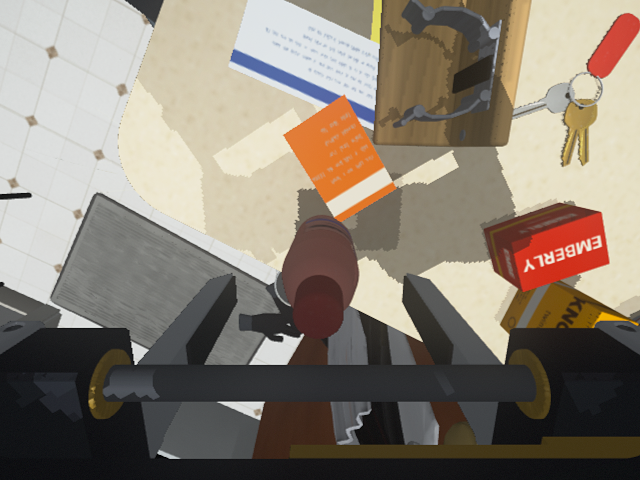

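The cap is centred at about (318,312), against an expected (319,310), so the fingers straddle it well. That was picture 10, so I'll measure numerically from here. Now grip and lift.

Request:
{"fn": "servo_tool", "kwargs": {"motion": [[0.5, 0.1, -0.05, 0, 0], [1, 0.1, -0.05, 0, 0], [1, 0.1, -0.05, 0, 0], [1, 0.1, -0.05, 0, 0], [1, 0.1, -0.05, 0, 0], [1, 0.1, -0.05, 0, 0], [1, 0.1, -0.05, 0, 0], [1, 0.1, -0.05, 0, 0], [1, 0.1, -0.05, 1.5, 0], [1, 0.1, -0.05, 3, 0], [1, 0.1, -0.05, 3, 0]], "squeeze": 60}}

```text
time_s: 11.75
ee_pos: [0.5939, 0.011, 0.3556]
eef_rot: [3.14, 0.003, 2.585]
force: [-0.3, -0.6, -1.8]
grip_width: 0.0251
grip_force: 60.0
```

```bash
python3 - <<'E'
from h import *
c=cam('wrist');c['obs']=dict(c['obs'],ee_pos=np.array([.5926,.012,.3242]),eef_rot=np.array([3.1415,0,2.586]))
x=np.array([.533,.846]);y=np.array([-.846,.533]);S=np.array([.528,.1466])
for n,u,v in[('lipU',411,17),('lipL',401,122),('hinU',497,22),('hinL',489,92)]:
    d=onz(c,u,v,.076)[:2]-S; print(n,d@x*1e3,d@y*1e3)
E
```

```text
lipU -26.321973804166422 24.124965846673657
lipL -28.16501630297706 -34.161656740183325
hinU 24.49190135689637 21.84113177538927
hinL 25.009791586075675 -16.30660303949684
```

Request:
{"fn": "servo_tool", "kwargs": {"motion": [[1, -3, 2, 0, 0], [1, -6, 4, 0, 0], [1, -9, 6, -0.7, 0], [1, -10.6, 7.2, -1.4, 0], [1, -10.6, 7.2, -1.4, 0], [1, -10.6, 7.2, -1.4, 0], [1, -10.6, 7.2, -1.4, 0]]}}

```text
time_s: 12.68
ee_pos: [0.4883, 0.0826, 0.3397]
eef_rot: [3.141, 0.0, 2.585]
force: [0.3, -0.2, -2.4]
grip_width: 0.025
grip_force: 60.0
```

```bash
python3 - <<'E'
from h import *
s=cam('side');im=s['image'];o=ctrl.get_obs();p=o['ee_pos'];print(p,o['force'])
h=cv2.cvtColor(im,cv2.COLOR_RGB2HSV)
m=((h[...,0]<8)|(h[...,0]>170))&(h[...,1]>60)&(h[...,1]<200)&(h[...,2]>60);m[:, :200]=0;m[:,430:]=0;m[:150]=0;m[320:]=0
m=cv2.morphologyEx(m.astype('uint8'),cv2.MORPH_OPEN,np.ones((5,5)))
n,l,st,ce=cv2.connectedComponentsWithStats(m);i=1+np.argmax(st[1:,4]);print(st[i],ce[i])
for r in range(st[i,1],st[i,1]+st[i,3],8):
    q=np.nonzero(l[r]==i)[0];print(r,q.min(),q.max(),(q.min()+q.max())/2)
for z in(0,.016,.05,.09): print(z,np.round(proj(s,(*p[:2],z+.0)),1))
E
```

```text
[0.48824285 0.08263044 0.33967345] [ 0.3736756  -0.15955007 -1.7741096 ]
[ 305  185   32   90 2202] [321.45413261 235.33242507]
185 323 327 325.0
193 323 327 325.0
201 323 331 327.0
209 307 334 320.5
217 305 336 320.5
225 306 336 321.0
233 306 336 321.0
241 306 336 321.0
249 307 336 321.5
257 308 336 322.0
265 309 336 322.5
273 315 331 323.0
0 [319.8 277.2]
0.016 [319.5 268.7]
0.05 [319.  250.1]
0.09 [318.4 227.5]
```

```bash
python3 - <<'E'
from h import *
s=cam('side')
x=np.array([.533,.846]);y=np.array([-.846,.533]);S=np.array([.528,.1466])
for k,T in(('R',S),('M',S+.09*y),('L',S+.18*y)):
  print(k,[np.round(proj(s,(*(T+a*x/1e3+b*y/1e3),z)),1).tolist() for a,b,z in((-25,36,.063),(-25,-36,.063),(0,0,.012),(0,0,.154))])
g=cv2.cvtColor(s['image'],cv2.COLOR_RGB2HSV)
for r in(190,200,215,230,240):
  print(r,' '.join(f'{int(a)}' for a in g[r,195:345:2,1]))
E
```

```text
R [[302.7, 229.3], [344.6, 231.2], [326.5, 250.9], [324.7, 174.4]]
M [[251.6, 227.0], [292.4, 228.8], [277.0, 248.3], [272.2, 172.8]]
L [[201.9, 224.7], [241.6, 226.5], [228.8, 245.9], [221.3, 171.2]]
190 23 24 23 24 24 23 28 20 16 22 22 18 18 17 17 15 9 9 7 7 5 9 21 37 43 38 40 38 40 34 27 33 6 8 7 2 7 5 7 4 4 7 5 5 5 8 5 31 22 22 22 22 21 22 22 26 7 8 9 9 7 9 9 14 75 76 71 13 13 12 28 25 28 28 28
200 21 22 23 21 22 23 22 34 20 18 19 15 17 11 11 11 9 9 7 7 5 8 21 20 22 21 22 22 21 20 20 21 31 5 8 8 5 5 5 7 2 5 2 2 5 8 8 18 20 22 22 21 22 21 21 24 38 36 12 7 12 11 14 13 65 74 71 72 55 42 40 22 22 22 24
215 22 23 23 22 22 22 33 14 18 18 13 11 9 9 7 9 5 7 5 5 10 5 8 8 9 39 88 87 89 88 89 88 28 5 8 8 5 5 3 2 5 5 2 7 7 5 8 8 12 10 84 86 82 82 81 77 78 77 77 76 75 75 75 72 73 75 72 75 75 80 84 22 12 9 61
230 23 22 21 21 33 14 29 33 53 34 7 9 7 7 7 7 7 7 7 7 7 8 8 10 74 86 89 88 88 10 11 11 13 6 5 3 3 2 5 5 5 2 5 5 5 3 11 14 13 58 86 87 81 83 30 57 76 72 73 71 73 71 73 73 75 74 78 78 78 80 82 79 10 14 13
240 21 22 22 22 21 22 20 37 85 88 32 7 7 5 7 5 7 9 7 5 8 8 8 5 25 88 88 94 92 92 92 88 85 85 5 5 3 5 5 5 5 7 5 5 5 5 5 5 43 80 86 86 81 79 74 67 69 73 71 72 71 71 73 73 77 75 78 77 78 79 79 84 86 90 82
```

Request:
{"fn": "servo_tool", "kwargs": {"motion": [[1, 1.0, 2.0, 0.2, 0], [1, 2.23, 3.92, 0.2, 0], [1, 2.6, 4.5, 0.2, 0], [1, 2.85, 4.9, 0.2, 0], [1, 3.1, 5.3, 0.2, 0], [1, 3.1, 5.3, 0.2, 0]]}}

```text
time_s: 13.52
ee_pos: [0.5189, 0.1361, 0.3417]
eef_rot: [3.141, 0.0, 2.585]
force: [0.1, 2.2, -4.1]
grip_width: 0.0252
grip_force: 60.0
```

Request:
{"fn": "servo_tool", "kwargs": {"motion": [[1, 0.2, 0.3, 0, 0], [1, 0.4, 0.63, 0, 0], [1, 0.6, 0.95, 0, 0], [1, 0.78, 1.24, 0, 0], [1, 0.78, 1.24, 0, 0], [1, 0.78, 1.24, 0, 0]]}}

```text
time_s: 14.28
ee_pos: [0.5264, 0.1477, 0.3417]
eef_rot: [-3.138, -0.0, 2.585]
force: [-6.6, -10.3, 5.0]
grip_width: 0.0252
grip_force: 60.0
```

```bash
cat > b.py <<'E'
from h import *
o=ctrl.get_obs();f=o['force'];p=o['ee_pos'];print(o['time_s'],p,f,'ahead',f[:2]@[.533,.846],'left',f[:2]@[-.846,.533])
s=cam('side');h=cv2.cvtColor(s['image'],cv2.COLOR_RGB2HSV)
m=((h[...,0]<8)|(h[...,0]>170))&(h[...,1]>60)&(h[...,2]>50);m[:, :200]=0;m[:,368:]=0;m[:140]=0;m[260:]=0
m=cv2.morphologyEx(m.astype('uint8'),cv2.MORPH_OPEN,np.ones((3,3)))
n,l,st,ce=cv2.connectedComponentsWithStats(m);i=1+np.argmax(st[1:,4]);print(st[i])
for r in range(st[i,1],st[i,1]+st[i,3],6):
    q=np.nonzero(l[r]==i)[0];print(r,q.min(),q.max(),end='; ')
print([np.round(proj(s,(.528,.1466,z)),1).tolist() for z in(.012,.06,.1,.164)])
E
python3 b.py
```

```text
14.275 [0.52643177 0.14771971 0.34167605] [ -6.57400869 -10.29903936   4.99898947] ahead -12.216933930629306 left 0.07222336834259571
[ 312  166   30   88 1911]
166 329 331; 172 329 332; 178 329 332; 184 329 335; 190 314 338; 196 313 340; 202 312 341; 208 312 341; 214 312 341; 220 313 340; 226 313 337; 232 314 337; 238 314 340; 244 314 340; 250 315 339; [[326.5, 250.9], [325.9, 226.0], [325.4, 204.5], [324.6, 168.6]]
```

```bash
python3 - <<'E'
from h import *
s=cam('side');x=np.array([.533,.846]);y=np.array([-.846,.533]);S=np.array([.528,.1466])
t=np.linspace(0,6.28,90)
for a in(-12,-8,-4,0,2):
  for z in(.012,.017):
    C=S+a*x/1e3; B=[proj(s,(*(C+.0245*np.array([np.cos(q),np.sin(q)])),z)) for q in t]; A=[proj(s,(*(C+.026*np.array([np.cos(q),np.sin(q)])),z+.09)) for q in t]
    B=np.array(B);A=np.array(A);print(a,z,'base rowmax',B[:,1].max().round(1),'cols',B[:,0].min().round(1),B[:,0].max().round(1),'shoulder cols',A[:,0].min().round(1),A[:,0].max().round(1))
im=s['image']
for r in range(240,266,2): print(r,im[r,327].tolist(),im[r,320].tolist())
print(ctrl.get_obs()['moment'])
E
```

```text
-12 0.012 base rowmax 260.2 cols 311.4 339.4 shoulder cols 308.9 339.7
-12 0.017 base rowmax 257.6 cols 311.3 339.3 shoulder cols 308.8 339.6
-8 0.012 base rowmax 259.2 cols 311.8 339.7 shoulder cols 309.3 340.0
-8 0.017 base rowmax 256.6 cols 311.7 339.7 shoulder cols 309.2 340.0
-4 0.012 base rowmax 258.1 cols 312.2 340.0 shoulder cols 309.7 340.3
-4 0.017 base rowmax 255.5 cols 312.1 340.0 shoulder cols 309.6 340.3
0 0.012 base rowmax 257.1 cols 312.6 340.3 shoulder cols 310.2 340.6
0 0.017 base rowmax 254.5 cols 312.6 340.3 shoulder cols 310.1 340.6
2 0.012 base rowmax 256.6 cols 312.8 340.4 shoulder cols 310.4 340.8
2 0.017 base rowmax 254.0 cols 312.8 340.4 shoulder cols 310.3 340.8
240 [130, 96, 90] [131, 99, 93]
242 [130, 95, 91] [132, 100, 95]
244 [147, 105, 99] [138, 103, 98]
246 [147, 105, 100] [140, 105, 99]
248 [146, 104, 99] [142, 106, 99]
250 [144, 103, 98] [141, 105, 100]
252 [145, 102, 99] [141, 104, 99]
254 [120, 93, 84] [114, 97, 83]
256 [121, 102, 83] [147, 123, 101]
258 [213, 178, 137] [208, 174, 137]
260 [209, 175, 136] [186, 156, 124]
262 [164, 138, 108] [159, 133, 105]
264 [150, 129, 112] [221, 219, 227]
[-2.58863855  1.65305609 -0.0627664 ]
```

The bottle's base edge at row 254 matches the home position, about 4 mm above the deck and pressed against the stop. I'll ease back 1 mm, lower and check.

Request:
{"fn": "servo_tool", "kwargs": {"motion": [[1, -0.05, -0.08, 0, 0], [1, -0.05, -0.08, -0.2, 0], [1, -0.05, -0.08, -0.4, 0], [1, -0.05, -0.08, -0.4, 0], [1, -0.05, -0.08, -0.4, 0]]}}

```text
time_s: 15.0
ee_pos: [0.526, 0.1471, 0.3375]
eef_rot: [-3.139, -0.0, 2.585]
force: [-5.4, -7.5, 0.6]
grip_width: 0.025
grip_force: 60.0
```

```bash
python3 b.py
```

```text
15.0 [0.5259657  0.14714269 0.33746279] [-5.36879965 -7.46504969  0.5902698 ] ahead -9.177002254018895 left 0.5631330173579224
[ 312  169   30   87 1886]
169 329 331; 175 329 332; 181 329 332; 187 329 336; 193 314 338; 199 313 340; 205 312 340; 211 312 341; 217 312 340; 223 313 337; 229 313 337; 235 314 337; 241 314 340; 247 314 340; 253 316 338; [[326.5, 250.9], [325.9, 226.0], [325.4, 204.5], [324.6, 168.6]]
```

Request:
{"fn": "servo_tool", "kwargs": {"motion": [[1, -0.05, -0.08, -0.05, 0], [0.6, -0.05, -0.08, -0.05, 0], [0.3, -0.05, -0.08, -0.05, 0], [0, -0.05, -0.08, -0.05, 0], [0, -0.05, -0.08, -0.05, 0], [0, -0.05, -0.08, 1, 0], [0, -0.05, -0.08, 5, 0], [0, -0.05, -0.08, 10, 0], [0, -6, 2, 10, 0], [0, -12, 4, 10, 0], [0, -18, 6, 10, 0], [0, -18, 6, 10, 0]]}}

```text
time_s: 16.55
ee_pos: [0.3435, 0.2083, 0.4389]
eef_rot: [3.14, 0.001, 2.588]
force: [1.1, -0.1, 0.3]
grip_width: 0.094
grip_force: 0.0
```

```bash
python3 b.py; python3 - <<'E'
from h import *
x=np.array([.533,.846]);y=np.array([-.846,.533]);S=np.array([.528,.1466])
t=cam('top');h=cv2.cvtColor(t['image'],cv2.COLOR_RGB2HSV)
m=((h[...,0]<8)|(h[...,0]>170))&(h[...,1]>120);m=m.astype('uint8');m[180:]=m[180:]
n,l,st,ce=cv2.connectedComponentsWithStats(m)
print([(st[i].tolist(),ce[i].round(1).tolist()) for i in range(1,n) if st[i,4]>40 and st[i,1]<330 and 180<ce[i][0]<460])
print('exp cap',proj(t,(*S,.164)),'exp shoulder',proj(t,(*S,.102)))
w=cam('wrist'); print('exp wrist cap',proj(w,(*S,.164)),proj(w,(*(S+.18*y),.154)),w['obs']['ee_pos'])
np.save('pics/w9.npy',w,allow_pickle=True);np.save('pics/t9.npy',t,allow_pickle=True)
E
```

```text
16.55 [0.34347181 0.20826401 0.43892718] [ 1.06650992 -0.13237607  0.27591463] ahead 0.4564596280759203 left -0.9728238379677623
[ 312  169   29   88 2089]
169 322 329; 175 318 332; 181 319 332; 187 318 335; 193 314 338; 199 312 339; 205 312 340; 211 312 340; 217 312 340; 223 312 337; 229 313 337; 235 313 337; 241 314 340; 247 314 340; 253 316 339; [[326.5, 250.9], [325.9, 226.0], [325.4, 204.5], [324.6, 168.6]]
[([303, 141, 39, 31, 892], [322.1, 156.3]), ([251, 208, 23, 17, 226], [262.0, 216.0]), ([331, 227, 19, 18, 242], [341.0, 235.2])]
exp cap (np.float64(338.2737400765867), np.float64(233.70377128141726)) exp shoulder (np.float64(337.08534781136507), np.float64(237.98792085587877))
exp wrist cap (np.float64(366.4867734551991), np.float64(443.3571241383646)) (np.float64(374.3158883960727), np.float64(253.77014928012352)) [0.34589843 0.207759   0.43862468]
```

Request:
{"fn": "servo_tool", "kwargs": {"motion": [[0, -3, 6, 0, 0], [0, -6, 12, 0, 0], [0, -9, 18, 0, 0], [0, -12, 24, 0, 0], [0, -13, 29, 0, 0], [0, -13, 29, 0, 0], [0, -13, 29, 0, 0]]}}

```text
time_s: 17.58
ee_pos: [0.2171, 0.4976, 0.437]
eef_rot: [-3.14, 0.0, 2.585]
force: [0.3, -0.4, 0.2]
grip_width: 0.0937
grip_force: 0.0
```

```bash
python3 - <<'E'
from h import *
x=np.array([.533,.846]);y=np.array([-.846,.533]);S=np.array([.528,.1466])
t=cam('top');im=t['image'];g=cv2.resize(cv2.cvtColor(im,cv2.COLOR_RGB2GRAY),None,fx=4,fy=4,interpolation=cv2.INTER_CUBIC)
P={}
for n,u,v in[('clip',312,280),('left',279,318)]:
    x0,y0=u-26,v-26
    C=cv2.HoughCircles(g[y0*4:(y0+52)*4,x0*4:(x0+52)*4],cv2.HOUGH_GRADIENT_ALT,1.5,20,param1=100,param2=.4,minRadius=50,maxRadius=70)
    if C is None: print(n,None);continue
    for q in C[0]: P[n]=onz(t,q[0]/4+x0-.4,q[1]/4+y0-.4,.154)[:2];print(n,q/4+[x0,y0,0],P[n],'rel S',(P[n]-S)@x*1e3,(P[n]-S)@y*1e3)
print('expected rel: 0,90 / 0,180')
h=cv2.cvtColor(im,cv2.COLOR_RGB2HSV).astype(int)
for r in range(224,250,2): print(r,' '.join(f'{a}/{b}/{c}' for a,b,c in h[r,324:356:2]))
s=cam('side'); gs=cv2.cvtColor(s['image'],cv2.COLOR_RGB2HSV)
for r in(180,200,240): print(r,gs[r,200:300,1].tolist())
for T in(S+.09*y,S+.18*y): 
  q=np.linspace(0,6.28,60);print([[np.round(f(np.array([proj(s,(*(T+.026*np.array([np.cos(a),np.sin(a)])),z)) for a in q])[:,k]),1) for f,k in((np.min,0),(np.max,0),(np.max,1))] for z in(.012,.09,.154)])
E
```

```text
clip [312.25       280.625       14.00032616] [0.45125913 0.19146083] rel S -2.950618884601721 88.83360173648498
clip [312.25       280.625       16.09364319] [0.45125913 0.19146083] rel S -2.950618884601721 88.83360173648498
left [283.375      326.5         13.81030464] [0.37573121 0.23995818] rel S -2.1782450882922615 178.57930044112823
expected rel: 0,90 / 0,180
224 17/123/184 17/125/180 16/114/143 169/19/108 138/11/119 13/48/137 11/57/144 5/47/124 10/80/130 14/105/143 14/113/156 16/122/172 16/118/169 16/83/172 17/57/194 18/53/203
226 17/121/177 17/123/158 13/55/106 170/10/74 173/37/82 179/73/94 2/109/103 1/110/121 2/119/129 2/120/128 3/110/118 7/103/124 13/115/153 17/122/165 17/107/172 17/66/190
228 17/129/166 16/111/120 4/32/63 4/108/66 2/113/81 3/122/100 179/121/101 179/150/109 0/160/121 0/165/131 1/155/127 1/125/135 3/113/129 12/103/134 16/119/176 17/120/180
230 17/121/135 8/41/68 5/123/58 2/111/78 4/122/88 1/121/97 0/160/110 179/188/126 0/191/132 178/190/133 178/187/135 0/169/137 2/128/145 4/109/129 12/68/146 15/80/172
232 8/56/86 170/42/55 2/106/72 3/120/85 2/120/96 1/140/89
[... 2148 characters left out ...]
 21, 21, 21, 21, 22, 20, 19, 37, 68, 84, 87, 88, 75, 31, 9, 9, 6, 6, 4, 6, 8, 6, 4, 6, 6, 4, 8, 6, 8, 6, 10, 4, 8, 4, 9, 9, 7, 10, 10, 10, 8, 27, 73, 84, 81, 82, 90, 91, 92, 91, 91, 90, 91, 90, 91, 90, 90, 90, 92, 89, 53, 10, 7, 4, 6, 6, 6, 4, 6, 4, 6, 6, 4, 4, 4, 4, 4, 6, 6, 6, 6, 8, 6, 9, 4, 7, 7, 10, 13, 45, 75, 81, 77, 83, 84, 84, 82, 82]
[[np.float64(262.5), np.float64(291.5), np.float64(254.8)], [np.float64(259.4), np.float64(289.4), np.float64(213.6)], [np.float64(256.8), np.float64(287.6), np.float64(177.7)]]
[[np.float64(214.4), np.float64(243.2), np.float64(252.2)], [np.float64(209.8), np.float64(239.6), np.float64(211.5)], [np.float64(205.9), np.float64(236.5), np.float64(176.0)]]
```

The shaker is 89.8 mm from the middle one and level with it, so it is home. The bottle's cap reads about 3 mm short in the top view, so I'll check it from closer.

Request:
{"fn": "servo_tool", "kwargs": {"motion": [[0, 4, -4.8, 1, 0], [0, 8, -9.6, 1, 0], [0, 12, -14.4, 1, 0], [0, 16, -19, 1, 0], [0, 20, -23.5, 1, 0], [0, 24, -28, 1, 0], [0, 28, -32.5, 1, 0], [0, 32, -37, 1, 0], [0, 33, -38.5, 1, 0], [0, 33, -38.5, 1, 0], [0, 33, -38.5, 1, 0]]}}

```text
time_s: 19.05
ee_pos: [0.5453, 0.1133, 0.448]
eef_rot: [3.141, 0.0, 2.586]
force: [-0.7, 0.2, 0.0]
grip_width: 0.0939
grip_force: 0.0
```

```bash
python3 - <<'E'
from h import *
x=np.array([.533,.846]);y=np.array([-.846,.533]);S=np.array([.528,.1466])
w=cam('wrist');print(w['obs']['ee_pos']);im=w['image'];h=cv2.cvtColor(im,cv2.COLOR_RGB2HSV)
print('exp',proj(w,(*S,.164)),proj(w,(*(S+.09*y),.154)))
u,v=map(int,proj(w,(*S,.164)))
m=((h[...,0]<6)|(h[...,0]>174))&(h[...,1]>150)
q=np.zeros_like(m);q[v-45:v+45,u-45:u+45]=1;m=(m&q).astype('uint8')
n,l,st,ce=cv2.connectedComponentsWithStats(m);i=1+np.argmax(st[1:,4]);print(st[i],ce[i])
g=cv2.resize(cv2.cvtColor(im,cv2.COLOR_RGB2GRAY),None,fx=3,fy=3,interpolation=cv2.INTER_CUBIC)
for nm,T,z,R in(('cap',S,.164,.0135),('clip',S+.09*y,.154,.026),('left',S+.18*y,.154,.026)):
    u,v=proj(w,(*T,z));r=342*R/(w['obs']['ee_pos'][2]-.02-z)*3;k=int(r/3*1.8);x0,y0=int(u)-k,int(v)-k
    if y0<0: y0=0
    C=cv2.HoughCircles(np.ascontiguousarray(g[y0*3:(y0+2*k)*3,x0*3:(x0+2*k)*3]),cv2.HOUGH_GRADIENT_ALT,1.5,10,param1=80,param2=.3,minRadius=int(r*.8),maxRadius=int(r*1.3))
    print(nm,(u,v,r/3))
    if C is not None:
      for q in C[0][:3]:
        p=onz(w,q[0]/3+x0-.3,q[1]/3+y0-.3,z)[:2]-S;print('  ',q/3+[x0,y0,0],'ahead',p@x*1e3,'left',p@y*1e3)
np.save('pics/w10.npy',w,allow_pickle=True)
E
```

```text
[0.54529892 0.11327768 0.44804417]
exp (np.float64(343.4409591925456), np.float64(206.18285457503066)) (np.float64(345.46871736673734), np.float64(82.90505345848501))Traceback (most recent call last):
  File "<stdin>", line 8, in <module>
    return _wrapfunc(a, 'argmax', axis=axis, out=out, **kwds)
    return bound(*args, **kwds)
ValueError: attempt to get argmax of an empty sequence
```

```bash
python3 - <<'E'
from h import *
x=np.array([.533,.846]);y=np.array([-.846,.533]);S=np.array([.528,.1466])
w=cam('wrist');im=w['image'];h=cv2.cvtColor(im,cv2.COLOR_RGB2HSV)
u,v=map(int,proj(w,(*S,.164)))
print(h[v,u-40:u+41:5].tolist()); print(h[v-40:v+41:5,u].tolist())
g=cv2.resize(cv2.cvtColor(im,cv2.COLOR_RGB2GRAY),None,fx=3,fy=3,interpolation=cv2.INTER_CUBIC); g=cv2.createCLAHE(3,(4,4)).apply(g)
for nm,T,z,R in(('cap',S,.164,.0135),('clip',S+.09*y,.154,.026)):
    u,v=proj(w,(*T,z));r=342*R/(w['obs']['ee_pos'][2]-.02-z)*3;k=int(r/3*1.8);x0,y0=int(u)-k,max(0,int(v)-k)
    C=cv2.HoughCircles(np.ascontiguousarray(g[y0*3:(y0+2*k)*3,x0*3:(x0+2*k)*3]),cv2.HOUGH_GRADIENT_ALT,1.5,10,param1=60,param2=.3,minRadius=int(r*.8),maxRadius=int(r*1.3))
    print(nm,(u,v,r/3))
    if C is not None:
      for q in C[0][:3]:
        p=onz(w,q[0]/3+x0-.3,q[1]/3+y0-.3,z)[:2]-S;print('  ',q/3+[x0,y0,0],'ahead',p@x*1e3,'left',p@y*1e3)
E
```

```text
[[113, 128, 140], [18, 116, 165], [6, 87, 82], [5, 90, 91], [5, 112, 75], [5, 110, 74], [4, 117, 74], [5, 114, 74], [4, 113, 72], [5, 117, 70], [5, 98, 86], [6, 94, 87], [18, 66, 70], [18, 99, 85], [18, 103, 89], [23, 43, 118], [21, 45, 118]]
[[18, 100, 82], [5, 94, 79], [6, 95, 83], [5, 97, 87], [5, 93, 90], [4, 108, 64], [3, 120, 72], [4, 117, 74], [4, 113, 72], [6, 113, 72], [5, 110, 74], [7, 110, 72], [20, 43, 120], [22, 45, 205], [22, 45, 204], [22, 46, 203], [22, 45, 206]]
cap (np.float64(343.16308180842225), np.float64(206.40008031817888), np.float64(17.48679095203801))
   [335.5        204.5         20.17617798] ahead -6.23220496579302 left 1.6871973880737887
   [335.5        204.5         16.84277534] ahead -6.23220496579302 left 1.6871973880737887
clip (np.float64(345.2539276176891), np.float64(83.14910757757059), np.float64(32.449255296998636))
   [341.5        91.         38.3955574] ahead -2.869124365267521 left 84.81377561380484
   [344.          80.          38.78011703] ahead -1.2043939815546558 left 92.30913548418704
   [342.         101.          32.26505661] ahead -2.3353445275652356 left 77.90980433996987
```

Request:
{"fn": "servo_tool", "kwargs": {"motion": [[0.5, -3, -1.2, 0, 0], [1, -5.2, -2.2, 0, 0], [1, -5.2, -2.2, 0, 0], [1, -5.2, -2.2, -5, 0], [1, -5.2, -2.2, -10, 0], [1, -5.2, -2.2, -15.4, 0], [1, -5.2, -2.2, -15.4, 0], [1, -4.4, -0.95, -15.4, 0], [1, -4.15, -0.5, -15.4, 0], [1, -4.15, -0.5, -15.4, 0]]}}

```text
time_s: 20.4
ee_pos: [0.5049, 0.1082, 0.2949]
eef_rot: [3.14, 0.002, 2.586]
force: [0.6, -0.0, -0.1]
grip_width: 0.0009
grip_force: 0.0
```

Request:
{"fn": "servo_tool", "kwargs": {"motion": [[1, 0.05, 0.08, 0, 0], [1, 0.1, 0.17, 0, 0], [1, 0.1, 0.17, 0, 0]]}}

```text
time_s: 20.78
ee_pos: [0.5056, 0.1093, 0.2937]
eef_rot: [-3.142, 0.0, 2.585]
force: [-0.2, 0.3, -0.6]
grip_width: 0.0004
grip_force: 0.0
```

Request:
{"fn": "servo_tool", "kwargs": {"motion": [[1, 0.1, 0.17, 0, 0], [1, 0.16, 0.25, 0, 0], [1, 0.16, 0.25, 0, 0], [1, 0.16, 0.25, 0, 0]]}}

```text
time_s: 21.28
ee_pos: [0.5072, 0.1118, 0.2936]
eef_rot: [-3.142, -0.0, 2.585]
force: [0.1, 0.9, 0.2]
grip_width: 0.0003
grip_force: 0.0
```

Request:
{"fn": "servo_tool", "kwargs": {"motion": [[1, 0.05, 0.08, 0, 0], [1, 0.1, 0.17, 0, 0], [1, 0.1, 0.17, 0, 0]]}}

```text
time_s: 21.65
ee_pos: [0.5082, 0.1136, 0.2937]
eef_rot: [-3.142, 0.0, 2.585]
force: [-0.0, -0.0, -0.0]
grip_width: 0.0002
grip_force: 0.2
```

Request:
{"fn": "servo_tool", "kwargs": {"motion": [[1, 0.05, 0.08, 0, 0], [1, 0.1, 0.17, 0, 0], [1, 0.1, 0.17, 0, 0]]}}

```text
time_s: 22.02
ee_pos: [0.509, 0.1147, 0.2938]
eef_rot: [-3.139, -0.0, 2.585]
force: [-6.6, -8.3, 6.5]
grip_width: 0.0008
grip_force: 5.8
```

Request:
{"fn": "servo_tool", "kwargs": {"motion": [[1, 0.05, 0.08, 0, 0], [1, 0.1, 0.17, 0, 0], [1, 0.1, 0.17, 0, 0]]}}

```text
time_s: 22.4
ee_pos: [0.5098, 0.1157, 0.294]
eef_rot: [-3.137, -0.001, 2.585]
force: [-12.2, -18.5, 14.1]
grip_width: 0.0006
grip_force: 12.3
```

Contact came at the home distance, with the bottle stiff against the stop. I'll withdraw, check and hand in.

Request:
{"fn": "servo_tool", "kwargs": {"motion": [[1, -0.5, -0.8, 0, 0], [1, -1.9, -3, 0, 0], [1, -1.9, -3, 4, 0], [1, -1.9, -3, 9, 0], [1, -1.9, -3, 14, 0], [1, -4, -3, 14, 0], [1, -9, -3, 14, 0], [1, -12, -3, 14, 0], [1, -12, -3, 14, 0], [1, -12, -3, 14, 0]]}}

```text
time_s: 23.65
ee_pos: [0.3906, 0.0869, 0.4338]
eef_rot: [3.141, 0.0, 2.585]
force: [0.3, 0.6, 0.1]
grip_width: 0.0005
grip_force: 0.0
```

```bash
python3 b.py; python3 - <<'E'
from h import *
t=cam('top');h=cv2.cvtColor(t['image'],cv2.COLOR_RGB2HSV)
m=(((h[...,0]<6)|(h[...,0]>174))&(h[...,1]>150)).astype('uint8')
n,l,st,ce=cv2.connectedComponentsWithStats(m)
S=np.array([.528,.1466])
for i in range(1,n):
  if st[i,4]>40 and ce[i][1]<330 and 180<ce[i][0]<460:
    p=onz(t,*ce[i],.162)[:2]-S; print(st[i].tolist(),ce[i].round(1),'ahead',p@[533,846],'left',p@[-846,533])
E
```

```text
23.65 [0.39057905 0.0869386  0.43381146] [0.3470686  0.60043978 0.06389415] ahead 0.6929596186871184 left 0.026414365560306127
[ 312  169   29   89 2105]
169 323 329; 175 318 332; 181 318 332; 187 317 334; 193 313 337; 199 312 339; 205 312 340; 211 312 340; 217 312 340; 223 312 337; 229 313 337; 235 313 337; 241 313 340; 247 314 340; 253 315 339; [[326.5, 250.9], [325.9, 226.0], [325.4, 204.5], [324.6, 168.6]]
[303, 141, 39, 31, 768] [322.2 156.2] ahead 92.41446555783553 left -98.94675350878218
[252, 208, 22, 17, 199] [262.2 215.8] ahead 124.58307531297605 left 41.02617003900842
[334, 228, 15, 16, 182] [341.2 235.5] ahead -5.754608477733837 left -0.19939324254820007
```

```bash
python3 -c "
from station import ctrl
print(ctrl.hand_in())"
```

```text
the job is handed in; nothing more can be done
None
```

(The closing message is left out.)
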